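# Tip the graded stones into the gem casket

## Task

The loupe lies across the mouth of the open casket: set it down flat on the cork mat. Then lift the brass handle of the hinged sorting tray until all three stones have slid out into the casket, never touching the stones themselves, and lower the tray gently all the way back onto its stand. Finally close the casket's lid fully, leaving everything else on the desk where it is.

Things in the scene. Friction and masses are not known exactly. Their poses are not given: they have to be found in the camera images.
- loupe_center (a point): Loupe with a round silver rim and dark wooden handle, 190 mm long and 18 mm thick, 140 g, lying flat. The point is at mid-length and mid-thickness, on the handle. Site x points along the loupe to the lens, z up. The lens rim (72 mm across) is centred 59 mm along +x and begins at +23 mm; the handle is 16 mm wide (y) and runs from there to -95 mm. It starts across the casket's mouth, lying on the two side rims.
- loupe: The same loupe; this origin lies on its underside, 9 mm below loupe_center.
- mat_center (a point): Cork mat fixed flat on the desk, 250 mm (its x) by 140 mm (its y), 4 mm thick. The point is the centre of its top face.
- tray_handle (a point): Centre of the tray's handle: a horizontal round brass bar, 12 mm thick and 100 mm long, parallel to the hinge, held 45 mm off the tray's back wall by an arm at each end (88 mm free between the arms). The point moves and tilts with the tray; x runs along the bar, y away from the hinge, z up when the tray is down. The bar turns freely between two finger pads that pinch it lightly (about 25 N), so the hand need not tilt with the tray.
- tray_hinge (a point): Centre of the tray's hinge line, fixed, 84 mm above the desk at the tray's open lip, next to the casket. x runs along the hinge, y points horizontally to the handle, z up. With the tray down the handle lies 215 mm along y and 12 mm up z from here. The aluminium tray is 170 mm long (y), 144 mm wide and 30 mm deep with a 4 mm floor; it has no wall at the lip.
- tray (a joint): Angle of the tray in rad: 0 resting on its stand, growing as the handle is lifted, at most 1.0. Let go, it falls back. It weighs 450 g and needs about 3 to 6 N at the handle. The polished stones start to slide between 0.25 and 0.4 rad, and 0.8 rad empties it.
- casket_floor (a point): Burgundy casket, fixed, 162 mm (x) by 152 mm (y) outside, 70 mm high, walls 6 mm, next to the tray's lip (gap 4 to 10 mm). The point is the centre of its padded floor, 14 mm above the desk; y points roughly to the tray. Inside 150 x 140 mm, 56 mm deep.
- lid_hinge (a point): Centre of the lid's hinge line, fixed, on the casket's rim (70 mm above the desk) on the side away from the tray. x along the hinge, y horizontal across the casket to the tray side, z up.
- lid_edge (a point): Middle of the free edge of the brass lid, a flat plate 162 mm by 152 mm, 8 mm thick, without a knob. It moves with the lid, 152 mm from the hinge. Site y points from the hinge to the edge; point z is the normal of the outer (top) face, 4 mm away.
- lid (a joint): Angle of the lid in rad: 0 closed, 1.57 upright, at most 1.95 (leaning back, away from the tray). A stiff hinge: it stays where it is left and needs about 2 to 4 N at the edge to swing down, pushed from behind and then from above.
- prism_center (a point): Stone: six-sided crystal bar, 70 mm long, 30 mm thick, 110 g nominal; the point is its centre. Starts in the tray nearest the lip.
- dome_center (a point): Stone: round domed cabochon, 60 mm across, 25 mm high, 100 g nominal; point 12.5 mm above its flat. Starts in the tray.
- block_center (a point): Stone: step-cut rectangular block, 62 x 42 x 24 mm, 130 g nominal; the point is its centre. Starts in the tray.
- prism: The same stone (prism); this origin is on the underside it starts on.
- dome: The same stone (dome); this origin is on the underside it starts on.
- block: The same stone (block); this origin is on the underside it starts on.
- egg: Bystander: milky quartz egg fixed on a small dark wooden foot, 74 mm high, 56 mm across; origin under its centre. Stands beyond the casket.
- bowl: Bystander: round white porcelain sorting bowl, 110 mm across, 45 mm high; origin under its centre. Stands beyond the tray.
- tweezers: Bystander: steel tweezers lying flat on the robot's side of the tray, 150 mm long, 7 mm high; origin under the centre, x along them.
- parcelbox: Bystander: small cardboard stone box, 100 x 70 x 36 mm, beside the mat, on the side away from the casket; origin under its centre.
- tin: Bystander: low round steel tin with a lid, 60 mm across, 24 mm high, on the robot's side of the casket; origin under its centre.
Not all that is in view belongs to the job. Leave any pink look-alike of the prism alone. What is shaped like the dome but turquoise is not meant.

How it is judged:
By the outcome, as a careful person would: the job done as asked, in the order asked, and still so for the second after the job is handed in, with the robot touching nothing.
It also fails if it takes over 72 s, if anything falls off the work surface, if the arm or the gripper's body presses on something with over 40 N, if the wrist force passes 120 N, or if a joint passes its speed limit or range.

## Robot

A 6-joint arm with a two-finger parallel gripper is mounted at the origin on the work surface. World frame = base frame: x ahead of the robot, y to its left, z up, the work surface at z = 0. Lengths are in m, angles in rad, forces in N, time in s.
With the tool pointing down it reaches from about 0.3 to 0.875 m from the base axis. Payload 6.4 kg.
Tool frame: the origin (TCP) lies midway between the tips of the shut fingers; the grasp point (between the pads) lies 19 mm behind it; z points along the fingers, y is the direction in which the jaws open and shut (so a half turn about z gives the same grasp; the last joint's range is limited). The gripper opens to 85 mm and grips with 20 to 120 N. Pads are 22 mm wide; open, the fingers measure 114 mm over their backs; the gripper's body (76 mm by 85 mm) begins 54 mm behind the grasp point. The pads swing forward as they close: fully open they stand 13 mm farther back than shut.
Start: joints at [-1.338, 0.181, 1.607, -0, 1.354, -0.206], TCP at [0.244, -0.521, 0.231] pointing down, gripper open.
Joint ranges: [-2.99, 2.99], [-0.89, 2.07], [0.3, 2.58], [-1.14, 4.28], [0, 2.63], [-3.12, 3.12]. Speed limits (rad/s): [2.57, 2.57, 3.01, 3.14, 3.14, 3.14].

## Interface

Orientations are given as a unit quaternion [w, x, y, z].
In Python, from bench import ctrl gives the robot as it stands.
- The arm moves only by the tool apply_moves, never from a script. Its argument "plan" is a list of rows, each an object with "translation": the shift along the tool's x, y, z in m, a list of three; "angular": the turn, a rotation vector about the tool's x, y, z in rad, a list of three; "hand": the finger opening in m, from 0 to 0.0854. In form: [{"translation": [x, y, z], "angular": [rx, ry, rz], "hand": hand}, ...]. A call has 1 to 10 rows; each row shifts and turns the commanded pose from where the row before left it, along the tool's axes as they then stand; what a row does not reach is not made up. A row lasts 1/8 s, in which the tool goes at most 62.5 mm and 10.7 degrees, less where a joint would pass 70% of its speed; a pose out of reach is approached as far as the arm can. A call with a gripper value outside its range is refused whole. The fingers move at their own pace and stop on an object; the grip force is fixed at half the most. Time passes only in rows, so rows that do not move let the fingers close. It gives the time, the measured TCP pose, the force and the opening at its end, in the units of the state.
- ctrl.get_obs(): the state, without advancing time (a new reading comes with each control period).
- ctrl.camera(name): name is "scene" or "side" or "wrist"; returns a dict with "img" (480x640x3 uint8, red, green, blue), "K" (3x3 intrinsics, pixels), "k1" (the pictures are not rectified: a ray, as slopes to the right and down, at radius r is drawn at 1 + k1 r^2 times it, then the intrinsics apply), "eye" and "orientation" of the camera in the world. Camera axes: x right, y up, looking along -z (the intrinsics and any distortion apply to the point x, -y, -z); pixel columns grow to the right and rows downward; lengths in m; the calibration is good to about 2 mm. A picture is of the moment at which its call begins. There is no depth.
- ctrl.hand_in(): hands the job in, once; it reports no verdict.
The state is a dict: "time_s": time; "q": joint angles; "dq": joint speeds; "joint_efforts": joint torques, N m; "eef_pos": TCP position; "eef_rot": TCP orientation; "wrist_force": force on the tool from outside, world axes, zero at the start; "torque": the same for the moment, N m; "opening": opening from 0.0 (shut) to 1.0 (fully open).
Only numpy, scipy, OpenCV 4.12 (cv2) and the standard library are available. Lean on these libraries where they do the work, as an engineer would, in place of code of your own. Each camera call takes 0.05 s, during which the arm holds its last target.

## Working session

There is one attempt and no reset: what is moved stays moved. The work goes in short steps, Python scripts to look and compute and a tool call to move; the robot and the scene stay as the last step left them, time stands still between calls to the robot, and variables do not carry over. Pictures are saved under pics/ and viewed, and the job is handed in when it is done.

Besides the shell and the picture viewer there is one more tool, called after "Call:" by a JSON object that holds its "api" and its "payload", one argument or row to a line. apply_moves: Moves the arm, as the interface text tells. Its arguments: {"type":"object","properties":{"plan":{"type":"array","items":{"type":"object","properties":{"translation":{"type":"array","items":{"type":"number"}},"angular":{"type":"array","items":{"type":"number"}},"hand":{"type":"number"}}}}},"required":["plan"]}

```bash
ls; mkdir -p pics; cat > h.py <<'E'
import numpy as np, cv2
from scipy.spatial.transform import Rotation as R
from bench import ctrl
def rot(q): return R.from_quat([q[1],q[2],q[3],q[0]])
def snap(n,f):
    c=ctrl.camera(n); cv2.imwrite('pics/'+f,c['img'][:,:,::-1]); 
    np.savez('pics/'+f+'.npz',**{k:np.array(v) for k,v in c.items()}); return c
def load(f): return dict(np.load('pics/'+f+'.npz'))
def ray(c,u,v):
    K=c['K'];k=float(c['k1'])
    d=cv2.undistortPoints(np.array([[[u,v]]],float),K,np.array([k,0,0,0.]))[0,0]
    w=rot(c['orientation']).apply([d[0],-d[1],-1]); return np.array(c['eye']),w
def onz(c,u,v,z):
    e,w=ray(c,u,v); return e+w*(z-e[2])/w[2]
def tri(a,b):
    (e1,d1),(e2,d2)=a,b
    A=np.stack([d1,-d2],1); s=np.linalg.lstsq(A,e2-e1,rcond=None)[0]
    p,q=e1+s[0]*d1,e2+s[1]*d2; return (p+q)/2,np.linalg.norm(p-q)
def proj(c,p):
    x=rot(c['orientation']).inv().apply(np.array(p)-c['eye']); a,b=x[0]/-x[2],-x[1]/-x[2]
    f=1+float(c['k1'])*(a*a+b*b); K=c['K']; return K[0,0]*a*f+K[0,2],K[1,1]*b*f+K[1,2]
E
python3 - <<'E'
from h import *
for n in ['scene','side','wrist']:
    c=snap(n,n+'0.png'); print(n,c['eye'],c['orientation'],c['K'][0],c['k1'])
print(ctrl.get_obs())
E
```

```text
pics
scene [1.45642203 0.13058714 0.75646297] [0.54805744 0.28412467 0.35533331 0.70188635] [459.33000263   0.         314.64776292] -0.11367481078204801
side [0.50846203 0.80028227 0.75804298] [-0.02247351 -0.02193142  0.45091582  0.89201394] [569.10236109   0.         322.97873775] -0.003946341918765153
wrist [ 0.32089505 -0.4853889   0.37307549] [ 0.83276484 -0.1382272   0.08930677 -0.52860218] [408.39048119   0.         328.42248094] -0.014612956221336236
{'time_s': 0.15, 'q': array([-1.33829364e+00,  1.81393920e-01,  1.60773518e+00,  9.07159152e-07,
        1.35378306e+00, -2.06329543e-01]), 'dq': array([-0.00154684, -0.0016458 , -0.00409844,  0.00080823,  0.00011483,
        0.00062027]), 'joint_efforts': array([ 5.86822553e-04, -4.45266652e+01, -3.51691926e+01, -3.01486798e-04,
        5.89213087e-03,  1.78823245e-05]), 'eef_pos': array([ 0.24421453, -0.52012176,  0.23059871]), 'eef_rot': array([-6.59705568e-04,  9.76024513e-01,  2.17659629e-01, -8.19086134e-06]), 'wrist_force': array([-0.34033013,  0.81925551, -0.45174734]), 'torque': array([-0.00229519, -0.02817019,  0.03357045]), 'opening': 1.0022009641451082}
```

View pics/scene0.png

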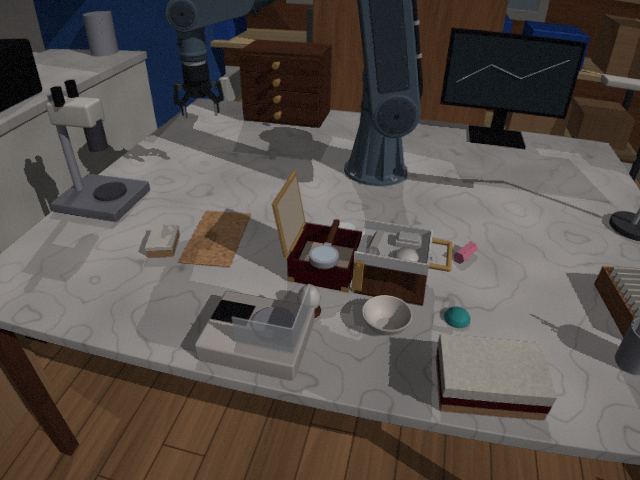

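View pics/side0.png

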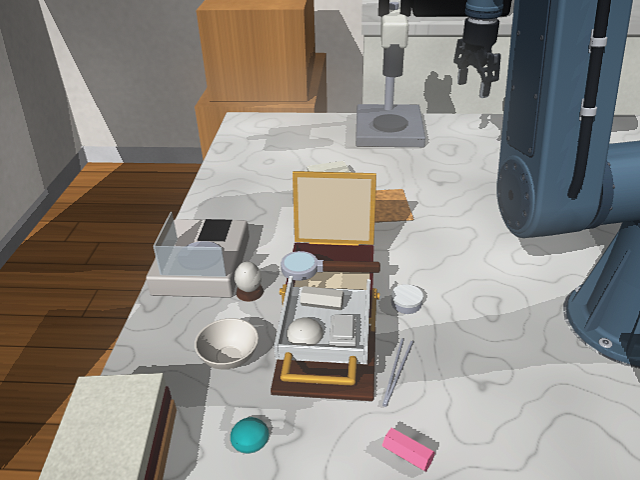

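View pics/wrist0.png

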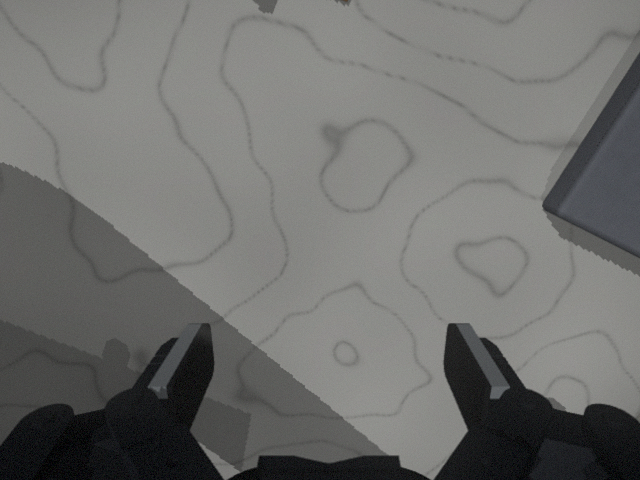

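The scene view shows the mat (215,237), parcel box (162,240), casket (325,257) with the loupe lens (323,257), tray (395,250) and handle (440,255). In the side view the loupe handle is at (350,267), the tray at (325,320) and the brass bar at (318,375). Possible mix-ups are the pink prism (408,449) and turquoise dome (250,434) in the side view, both left alone. The pale lens stand beyond the egg (scene 255,330) is not the loupe. I chose the lens with the wooden handle across the casket and will check it in close crops.

```bash
python3 - <<'E'
import cv2
a=cv2.imread('pics/scene0.png')[160:320,140:480]
cv2.imwrite('pics/s1.png',cv2.resize(a,(780,367),interpolation=cv2.INTER_CUBIC))
a=cv2.imread('pics/side0.png')[160:410,220:430]
cv2.imwrite('pics/s2.png',cv2.resize(a,(504,600),interpolation=cv2.INTER_CUBIC))
E
```

```text
(no output)
```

View pics/s1.png

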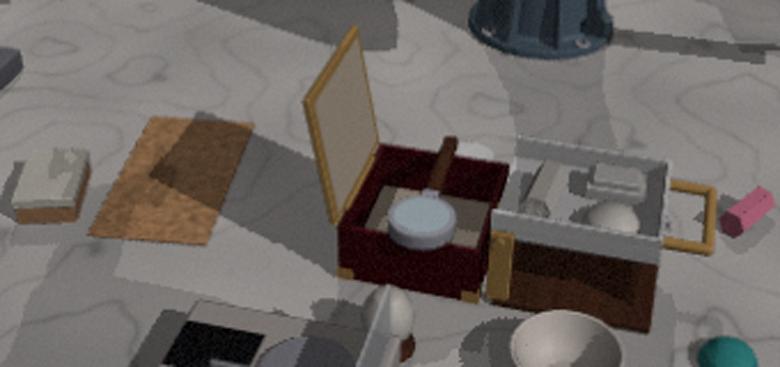

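View pics/s2.png

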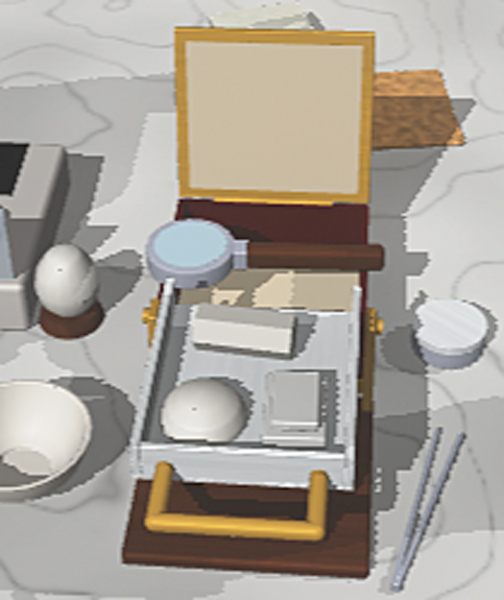

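The crops confirm the choice: in s2 the silver lens is at (190,250) with its wooden handle ending at (383,257), across the casket rims. The bar ends are at (150,522) and (322,532).

```bash
cat > m.py <<'E'
from h import *
S=load('scene0.png');D=load('side0.png')
s=lambda u,v:(140+u*340/780,160+v*160/367)
d=lambda u,v:(220+u/2.4,160+v/2.4)
np.set_printoptions(precision=4,suppress=True)
print('mat',[onz(S,*s(*p),.004)[:2] for p in [(152,116),(253,123),(207,245),(90,235)]])
print('rim scene',[onz(S,*s(*p),.07)[:2] for p in [(342,228),(484,246),(509,163),(380,145)]])
print('bar side',[onz(D,*d(*p),.096)[:2] for p in [(150,522),(322,532)]])
print('bar scene',[onz(S,*s(*p),.096)[:2] for p in [(713,187),(713,247)]])
print('lens',onz(D,*d(191,243),.088),onz(S,*s(422,215),.088))
print('hend',onz(D,*d(383,257),.079),onz(S,*s(449,138),.079))
print('lens tri',tri(ray(D,*d(191,243)),ray(S,*s(422,215))))
print('hend tri',tri(ray(D,*d(383,257)),ray(S,*s(449,138))))
print('lid L',tri(ray(D,*d(376,30)),ray(S,*s(354,28))),tri(ray(D,*d(176,28)),ray(S,*s(306,101))))
print('lid base',[onz(D,*d(*p),.07) for p in [(180,196),(370,203)]])
print('tray back wall top',[onz(D,*d(*p),.114) for p in [(142,448),(354,455)]], 'lip',[onz(D,*d(*p),.114) for p in [(170,283),(358,290)]])
print('egg',onz(D,*d(70,310),.02),'tin',onz(D,*d(450,325),.024),'box',[onz(S,*s(*p),.036) for p in [(28,150),(88,153),(77,203),(15,198)]])
print('tw',[onz(D,*d(*p),.005) for p in [(440,432),(464,436),(397,587)]])
E
python3 m.py
```

```text
mat [array([ 0.3996, -0.4596]), array([ 0.3823, -0.3237]), array([ 0.6299, -0.2871]), array([ 0.6473, -0.423 ])]
rim scene [array([ 0.6413, -0.125 ]), array([0.6334, 0.023 ]), array([0.4819, 0.0247]), array([ 0.4837, -0.1256])]
bar side [array([0.6147, 0.2428]), array([0.5082, 0.246 ])]
bar scene [array([0.5077, 0.2478]), array([0.6105, 0.2482])]
lens [ 0.6166 -0.0467  0.088 ] [ 0.6217 -0.0448  0.088 ]
hend [ 0.4645 -0.0457  0.079 ] [ 0.4626 -0.0489  0.079 ]
lens tri (array([ 0.6174, -0.0465,  0.0862]), np.float64(0.003332056016857217))
hend tri (array([ 0.4639, -0.048 ,  0.0786]), np.float64(0.0025123162191315876))
lid L (array([ 0.4744, -0.1582,  0.2164]), np.float64(0.006578672964527976)) (array([ 0.6342, -0.1605,  0.2166]), np.float64(0.0027337919501765288))
lid base [array([ 0.6349, -0.1337,  0.07  ]), array([ 0.4734, -0.1292,  0.07  ])]
tray back wall top [array([0.624 , 0.1982, 0.114 ]), array([0.489 , 0.1984, 0.114 ])] lip [array([0.6234, 0.0341, 0.114 ]), array([0.4856, 0.0369, 0.114 ])]
egg [ 0.719  -0.0402  0.02  ] tin [ 0.4091 -0.0292  0.024 ] box [array([ 0.5526, -0.5503,  0.036 ]), array([ 0.5399, -0.4752,  0.036 ]), array([ 0.6334, -0.4407,  0.036 ]), array([ 0.6432, -0.515 ,  0.036 ])]
tw [array([0.4211, 0.0706, 0.005 ]), array([0.4034, 0.074 , 0.005 ]), array([0.4573, 0.2143, 0.005 ])]
```

Call:
{"api": "apply_moves", "payload": {
  "plan": [
    {"translation": [0, 0, -0.03], "angular": [0, 0, 0.146], "hand": 0.085},
    {"translation": [0, 0, -0.03], "angular": [0, 0, 0.146], "hand": 0.085},
    {"translation": [0, 0, -0.03], "angular": [0, 0, 0.147], "hand": 0.085},
    {"translation": [0.031, -0.047, 0], "angular": [0, 0, 0], "hand": 0.085},
    {"translation": [0.031, -0.047, 0], "angular": [0, 0, 0], "hand": 0.085},
    {"translation": [0.031, -0.047, 0], "angular": [0, 0, 0], "hand": 0.085},
    {"translation": [0.031, -0.047, 0], "angular": [0, 0, 0], "hand": 0.085},
    {"translation": [0.031, -0.047, 0], "angular": [0, 0, 0], "hand": 0.05},
    {"translation": [0.031, -0.047, 0], "angular": [0, 0, 0], "hand": 0.05},
    {"translation": [0.031, -0.047, 0], "angular": [0, 0, 0], "hand": 0.05}
  ]
}}

```text
time_s: 1.4
eef_pos: [0.462, -0.1899, 0.3212]
eef_rot: [0.0, 1.0, -0.0, 0.0]
wrist_force: [0.8, -1.6, 0.9]
opening: 0.587
```

Call:
{"api": "apply_moves", "payload": {
  "plan": [
    {"translation": [0.024, -0.036, 0], "angular": [0, 0, 0], "hand": 0.05},
    {"translation": [0.024, -0.036, 0], "angular": [0, 0, 0], "hand": 0.05},
    {"translation": [0.023, -0.036, 0], "angular": [0, 0, 0], "hand": 0.05},
    {"translation": [0.023, -0.036, 0], "angular": [0, 0, 0], "hand": 0.05},
    {"translation": [0, 0, 0.04], "angular": [0, 0, 0], "hand": 0.05},
    {"translation": [0, 0, 0.03], "angular": [0, 0, 0], "hand": 0.05},
    {"translation": [0, 0, 0], "angular": [0, 0, 0], "hand": 0.05}
  ]
}}

```text
time_s: 2.28
eef_pos: [0.5536, -0.0469, 0.2483]
eef_rot: [-0.001, 1.0, 0.0, -0.003]
wrist_force: [-0.1, 0.7, -0.2]
opening: 0.587
```

```bash
python3 - <<'E'
from h import *
c=snap('wrist','w1.png'); print(c['eye'],c['orientation'],ctrl.get_obs()['eef_pos'])
E
```

```text
[ 0.63902226 -0.04789906  0.39042437] [ 0.69740661 -0.11774885  0.11970937 -0.69672727] [ 0.55479661 -0.04737586  0.25057199]
```

View pics/w1.png

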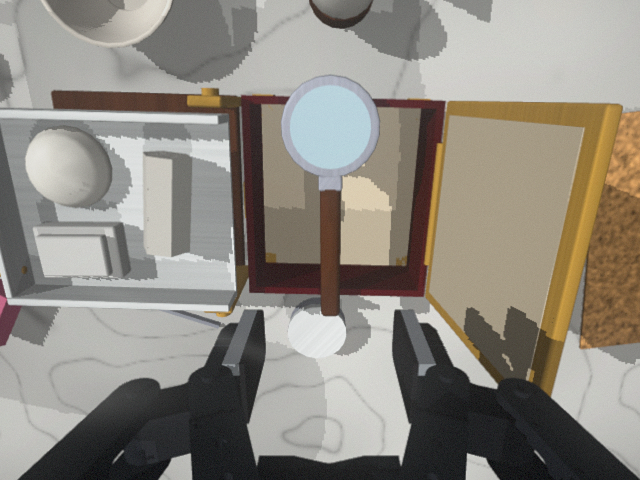

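The wrist view shows the lens centre at (330,126), collar at (330,183), handle end at (329,313), casket corners at (243,97), (444,102), (428,295), (250,292), and the lid on the right leaning back.

```bash
python3 - <<'E'
from h import *
np.set_printoptions(precision=4,suppress=True)
W=load('w1.png')
for n,u,v,z in [('lens',330,126,.088),('collar',330,190,.087),('hend',329,315,.084),('c1',243,97,.07),('c2',444,102,.07),('c3',428,295,.07),('c4',250,292,.07),('lip1',229,115,.114),('lip2',233,312,.114)]: print(n,onz(W,u,v,z))
D=load('side0.png');S=load('scene0.png')
print('lid outer', tri(ray(W,622,104),ray(D,220+176/2.4,160+28/2.4)))
for p in [(.62,-.047,.088),(.555,-.047,.088),(.5575,.2465,.102)]: print(proj(W,p))
E
```

```text
lens [ 0.6212 -0.0482  0.088 ]
collar [ 0.5747 -0.0482  0.087 ]
hend [ 0.4665 -0.0476  0.084 ]
c1 [0.641  0.0163 0.07  ]
c2 [ 0.6376 -0.1329  0.07  ]
c3 [ 0.4785 -0.1338  0.07  ]
c4 [0.4811 0.0211 0.07  ]
lip1 [0.6297 0.0173 0.114 ]
lip2 [0.4858 0.0258 0.114 ]
lid outer (array([ 0.6364, -0.1698,  0.2125]), np.float64(0.002993430325550921))
(np.float64(328.37655694403475), np.float64(127.80047177132684))
(np.float64(328.3388524230595), np.float64(215.55279512435894))
(np.float64(-65.76230001536851), np.float64(217.24534341910189))
```

Call:
{"api": "apply_moves", "payload": {
  "plan": [
    {"translation": [0.001, 0.0005, 0.045], "angular": [0, 0, 0], "hand": 0.05},
    {"translation": [0, 0, 0.045], "angular": [0, 0, 0], "hand": 0.045},
    {"translation": [0, 0, 0.045], "angular": [0, 0, 0], "hand": 0.045},
    {"translation": [0, 0, 0.03], "angular": [0, 0, 0], "hand": 0.045},
    {"translation": [0, 0, 0.014], "angular": [0, 0, 0], "hand": 0.045},
    {"translation": [0, 0, 0], "angular": [0, 0, 0], "hand": 0.045},
    {"translation": [0, 0, 0], "angular": [0, 0, 0], "hand": 0.01},
    {"translation": [0, 0, 0], "angular": [0, 0, 0], "hand": 0.01},
    {"translation": [0, 0, 0], "angular": [0, 0, 0], "hand": 0.01},
    {"translation": [0, 0, 0], "angular": [0, 0, 0], "hand": 0.01}
  ]
}}

```text
time_s: 3.58
eef_pos: [0.5579, -0.0485, 0.0744]
eef_rot: [0.001, 1.0, 0.0, 0.002]
wrist_force: [-0.8, 0.4, 6.5]
opening: 0.168
```

```bash
python3 - <<'E'
from h import *
c=snap('wrist','w2.png'); o=ctrl.get_obs(); print(o['eef_pos'],o['wrist_force'],o['opening'])
c=snap('side','sd2.png'); a=cv2.imread('pics/sd2.png')[160:410,220:430]
cv2.imwrite('pics/sd2c.png',cv2.resize(a,(504,600)))
E
```

```text
[ 0.55791224 -0.04849737  0.07437034] [-1.2515024   1.09254187  7.15610018] 0.16400850591016902
```

View pics/w2.png

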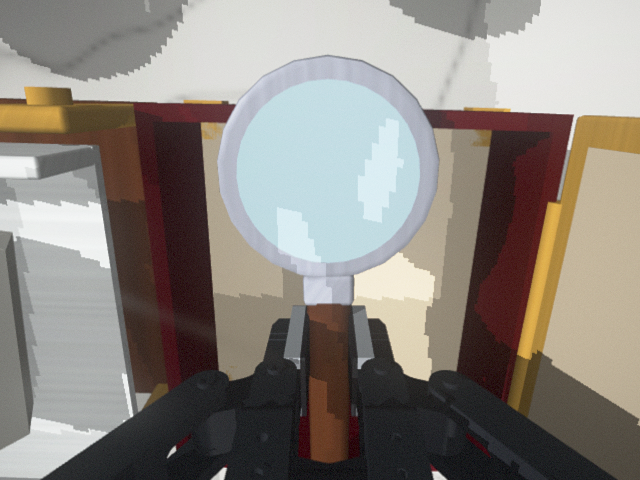

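View pics/sd2c.png

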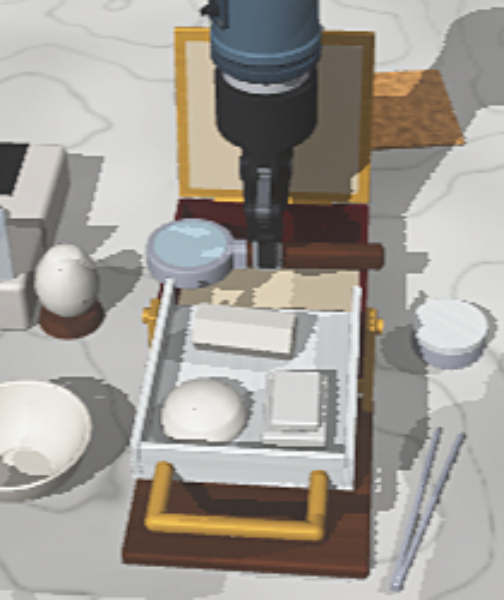

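Call:
{"api": "apply_moves", "payload": {
  "plan": [
    {"translation": [0, 0, -0.01], "angular": [0, 0, 0], "hand": 0.01},
    {"translation": [0, 0, -0.03], "angular": [0, 0, 0], "hand": 0.01},
    {"translation": [0, 0, -0.055], "angular": [0, 0, 0], "hand": 0.01},
    {"translation": [0, 0, -0.055], "angular": [0, 0, 0], "hand": 0.01},
    {"translation": [0, 0, -0.05], "angular": [0, 0, 0], "hand": 0.01},
    {"translation": [0, 0, 0], "angular": [0, 0, 0], "hand": 0.01},
    {"translation": [-0.005, 0.03, 0], "angular": [0, 0, 0], "hand": 0.01},
    {"translation": [-0.006, 0.05, 0], "angular": [0, 0, 0], "hand": 0.01},
    {"translation": [-0.006, 0.05, 0], "angular": [0, 0, 0], "hand": 0.01},
    {"translation": [-0.006, 0.05, 0], "angular": [0, 0, 0], "hand": 0.01}
  ]
}}

```text
time_s: 4.92
eef_pos: [0.5323, -0.229, 0.271]
eef_rot: [-0.001, 1.0, 0.0, -0.001]
wrist_force: [-0.1, 0.1, -0.9]
opening: 0.168
```

Call:
{"api": "apply_moves", "payload": {
  "plan": [
    {"translation": [-0.006, 0.05, 0], "angular": [0, 0, 0], "hand": 0.01},
    {"translation": [-0.006, 0.05, 0], "angular": [0, 0, 0], "hand": 0.01},
    {"translation": [-0.006, 0.03, 0], "angular": [0, 0, 0], "hand": 0.01},
    {"translation": [-0.004, 0.015, 0], "angular": [0, 0, -0.047], "hand": 0.01},
    {"translation": [0, 0, 0.04], "angular": [0, 0, -0.1], "hand": 0.01},
    {"translation": [0, 0, 0.05], "angular": [0, 0, 0], "hand": 0.01},
    {"translation": [0, 0, 0.03], "angular": [0, 0, 0], "hand": 0.01},
    {"translation": [0, 0, 0], "angular": [0, 0, 0], "hand": 0.01}
  ]
}}

```text
time_s: 5.92
eef_pos: [0.509, -0.3708, 0.1479]
eef_rot: [-0.003, 0.997, 0.073, -0.003]
wrist_force: [-0.1, 0.2, -1.2]
opening: 0.17
```

```bash
python3 - <<'E'
from h import *
c=snap('wrist','w3.png'); o=ctrl.get_obs(); print(o['eef_pos'],o['eef_rot'],o['wrist_force'],o['opening'])
c=snap('side','sd3.png')
c=snap('scene','sc3.png')
E
```

```text
[ 0.51042441 -0.37207575  0.15070323] [-0.00152985  0.99730542  0.0733351  -0.00123311] [ 0.43986044 -0.24407642 -1.0491243 ] 0.1670471786768296
```

View pics/w3.png

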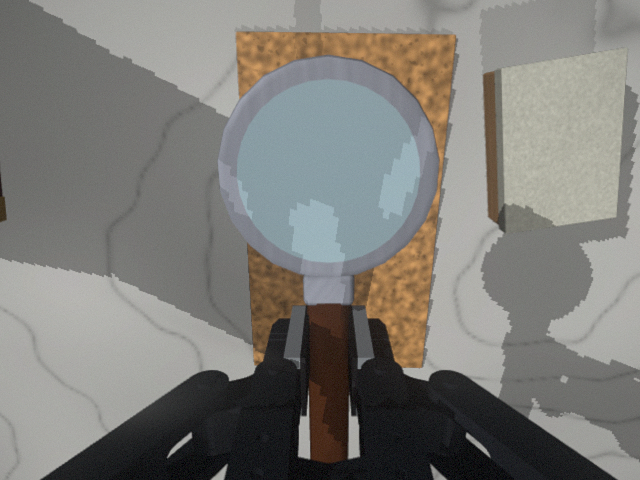

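View pics/sc3.png

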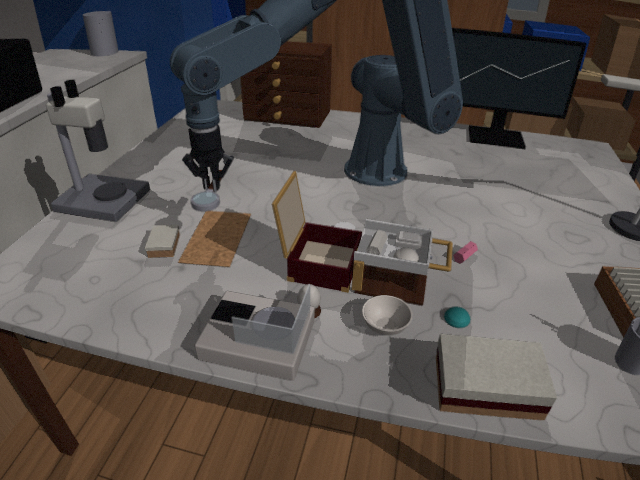

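The wrist view shows the loupe held over the mat, whose corners are at (237,31), (456,35), (423,366) and (254,366).

```bash
python3 - <<'E'
from h import *
np.set_printoptions(precision=4,suppress=True)
W=load('w3.png')
P=np.array([onz(W,u,v,.004)[:2] for u,v in [(237,31),(456,35),(423,366),(254,366)]]);print(P,P.mean(0),[np.linalg.norm(P[i]-P[i-1]) for i in range(4)])
d=P[0]-P[3]+P[1]-P[2];print(np.arctan2(d[1],d[0]))
E
```

```text
[[ 0.6259 -0.2946]
 [ 0.6438 -0.4318]
 [ 0.3989 -0.466 ]
 [ 0.3775 -0.3272]] [ 0.5115 -0.3799] [np.float64(0.2505118586376317), np.float64(0.1383463982747801), np.float64(0.24732064316343222), np.float64(0.14046180393500574)]
0.13441644270966105
```

Call:
{"api": "apply_moves", "payload": {
  "plan": [
    {"translation": [0, 0.006, 0.03], "angular": [0, 0, 0], "hand": 0.01},
    {"translation": [0, 0, 0.045], "angular": [0, 0, 0], "hand": 0.01},
    {"translation": [0, 0, 0.035], "angular": [0, 0, 0], "hand": 0.01},
    {"translation": [0, 0, 0.02], "angular": [0, 0, 0], "hand": 0.01},
    {"translation": [0, 0, 0.006], "angular": [0, 0, 0], "hand": 0.01},
    {"translation": [0, 0, 0], "angular": [0, 0, 0], "hand": 0.01},
    {"translation": [0, 0, 0], "angular": [0, 0, 0], "hand": 0.01}
  ]
}}

```text
time_s: 6.95
eef_pos: [0.5132, -0.38, 0.0181]
eef_rot: [0.001, 0.997, 0.073, 0.001]
wrist_force: [0.4, -0.1, -1.3]
opening: 0.168
```

```bash
python3 - <<'E'
from h import *
o=ctrl.get_obs(); print(o['eef_pos'],o['eef_rot'],o['wrist_force'],o['opening'])
E
```

```text
[ 0.51323125 -0.38001392  0.01809402] [1.17090322e-03 9.97302534e-01 7.33853434e-02 9.35734384e-04] [ 0.43422138 -0.10266458 -1.27739842] 0.16781516496228205
```

Call:
{"api": "apply_moves", "payload": {
  "plan": [
    {"translation": [0, 0, 0.004], "angular": [0, 0, 0], "hand": 0.01},
    {"translation": [0, 0, 0.002], "angular": [0, 0, 0], "hand": 0.01},
    {"translation": [0, 0, 0], "angular": [0, 0, 0], "hand": 0.01}
  ]
}}

```text
time_s: 7.32
eef_pos: [0.5121, -0.3789, 0.0101]
eef_rot: [-0.0, 0.997, 0.073, -0.0]
wrist_force: [-0.4, -0.5, -0.7]
opening: 0.169
```

Call:
{"api": "apply_moves", "payload": {
  "plan": [
    {"translation": [0, 0, 0.002], "angular": [0, 0, 0], "hand": 0.01},
    {"translation": [0, 0, 0], "angular": [0, 0, 0], "hand": 0.01}
  ]
}}

```text
time_s: 7.58
eef_pos: [0.5124, -0.3792, 0.0085]
eef_rot: [0.0, 0.997, 0.073, 0.0]
wrist_force: [-0.6, 0.7, 0.1]
opening: 0.167
```

Almost touching; one more small step, then release.

Call:
{"api": "apply_moves", "payload": {
  "plan": [
    {"translation": [0, 0, 0.0015], "angular": [0, 0, 0], "hand": 0.01},
    {"translation": [0, 0, 0], "angular": [0, 0, 0], "hand": 0.01}
  ]
}}

```text
time_s: 7.82
eef_pos: [0.5124, -0.3792, 0.0084]
eef_rot: [0.0, 0.997, 0.073, -0.0]
wrist_force: [-3.8, 3.2, 11.0]
opening: 0.169
```

Call:
{"api": "apply_moves", "payload": {
  "plan": [
    {"translation": [0, 0, -0.001], "angular": [0, 0, 0], "hand": 0.02},
    {"translation": [0, 0, 0], "angular": [0, 0, 0], "hand": 0.045},
    {"translation": [0, 0, 0], "angular": [0, 0, 0], "hand": 0.045},
    {"translation": [0, 0, -0.02], "angular": [0, 0, 0], "hand": 0.045},
    {"translation": [0, 0, -0.05], "angular": [0, 0, 0], "hand": 0.045},
    {"translation": [0, 0, -0.06], "angular": [0, 0, 0], "hand": 0.045},
    {"translation": [0, 0, -0.06], "angular": [0, 0, 0], "hand": 0.045},
    {"translation": [0, 0, -0.06], "angular": [0, 0, 0], "hand": 0.045},
    {"translation": [0, 0, -0.05], "angular": [0, 0, 0.147], "hand": 0.045},
    {"translation": [0, 0, 0], "angular": [0, 0, 0], "hand": 0.045}
  ]
}}

```text
time_s: 9.07
eef_pos: [0.5139, -0.3807, 0.3158]
eef_rot: [0.004, 1.0, -0.001, 0.004]
wrist_force: [-0.2, -0.0, 0.4]
opening: 0.527
```

```bash
python3 - <<'E'
from h import *
c=snap('wrist','w4.png'); o=ctrl.get_obs(); print(o['eef_pos'],o['eef_rot'],o['wrist_force'],o['opening'])
E
```

```text
[ 0.51298847 -0.37969869  0.31200388] [2.40751649e-03 9.99994554e-01 2.43642439e-04 2.24410243e-03] [ 0.30339224  0.20665772 -0.29549087] 0.5264331048823073
```

View pics/w4.png

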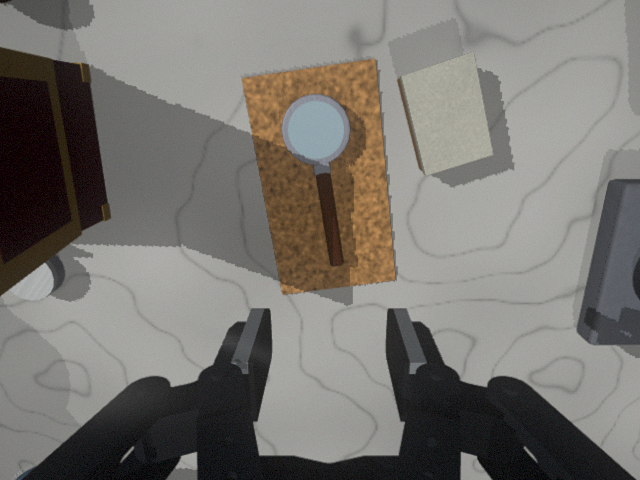

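The wrist view shows the loupe lying flat and well inside the mat (lens 316,130, handle end 336,263). Next is the tray handle.

Call:
{"api": "apply_moves", "payload": {
  "plan": [
    {"translation": [0.004, -0.03, 0], "angular": [0, 0, 0], "hand": 0.045},
    {"translation": [0.004, -0.055, 0], "angular": [0, 0, 0], "hand": 0.045},
    {"translation": [0.004, -0.055, 0], "angular": [0, 0, 0], "hand": 0.045},
    {"translation": [0.004, -0.055, 0], "angular": [0, 0, 0], "hand": 0.045},
    {"translation": [0.004, -0.055, 0], "angular": [0, 0, 0], "hand": 0.045},
    {"translation": [0.004, -0.055, 0], "angular": [0, 0, 0], "hand": 0.045},
    {"translation": [0.004, -0.055, 0], "angular": [0, 0, 0], "hand": 0.045},
    {"translation": [0.004, -0.055, 0], "angular": [0, 0, 0], "hand": 0.045},
    {"translation": [0.004, -0.055, 0], "angular": [0, 0, 0], "hand": 0.045},
    {"translation": [0.004, -0.055, 0], "angular": [0, 0, 0], "hand": 0.045}
  ]
}}

```text
time_s: 10.38
eef_pos: [0.5512, 0.1477, 0.3064]
eef_rot: [0.0, 1.0, 0.0, -0.001]
wrist_force: [0.2, 0.1, 0.9]
opening: 0.523
```

Call:
{"api": "apply_moves", "payload": {
  "plan": [
    {"translation": [0.004, -0.05, 0.02], "angular": [0, 0, 0], "hand": 0.045},
    {"translation": [0.003, -0.04, 0.03], "angular": [0, 0, 0], "hand": 0.045},
    {"translation": [0, -0.011, 0.03], "angular": [0, 0, 0], "hand": 0.045},
    {"translation": [0, 0, 0], "angular": [0, 0, 0], "hand": 0.045}
  ]
}}

```text
time_s: 10.88
eef_pos: [0.5563, 0.2472, 0.2235]
eef_rot: [0.001, 1.0, 0.001, -0.004]
wrist_force: [-0.8, -0.5, -0.1]
opening: 0.527
```

```bash
python3 - <<'E'
from h import *
c=snap('wrist','w5.png'); o=ctrl.get_obs(); print(o['eef_pos'],o['eef_rot'],o['wrist_force'],o['opening'])
E
```

```text
[0.55784138 0.24674001 0.22594719] [ 6.27662534e-04  9.99997189e-01  5.88785880e-04 -2.20920318e-03] [0.48144007 0.30804173 0.0796882 ] 0.5275626439391627
```

View pics/w5.png

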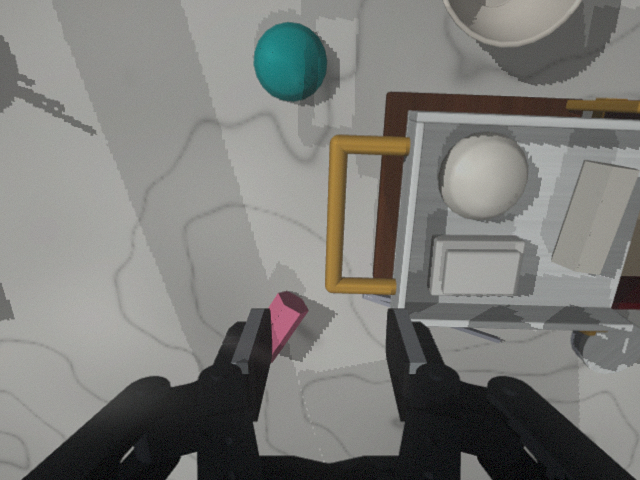

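The wrist view shows the bar from (337,140) to (333,288), with the tray to its right and its stones untouched.

```bash
python3 - <<'E'
from h import *
np.set_printoptions(precision=4,suppress=True)
W=load('w5.png')
for p in [(337,140),(333,288),(335,214)]: print(onz(W,*p,.096))
for p in [(412,115),(400,322)]: print('back',onz(W,*p,.114))
E
```

```text
[0.6169 0.2411 0.096 ]
[0.5119 0.243  0.096 ]
[0.5677 0.242  0.096 ]
back [0.6331 0.1975 0.114 ]
back [0.4943 0.1961 0.114 ]
```

Call:
{"api": "apply_moves", "payload": {
  "plan": [
    {"translation": [0.004, 0.003, 0.03], "angular": [0, 0, 0], "hand": 0.045},
    {"translation": [0, 0, 0.045], "angular": [0, 0, 0], "hand": 0.045},
    {"translation": [0, 0, 0.04], "angular": [0, 0, 0], "hand": 0.045},
    {"translation": [0, 0, 0.03], "angular": [0, 0, 0], "hand": 0.045},
    {"translation": [0, 0, 0], "angular": [0, 0, 0], "hand": 0.045},
    {"translation": [0, 0, 0], "angular": [0, 0, 0], "hand": 0.025},
    {"translation": [0, 0, 0], "angular": [0, 0, 0], "hand": 0.02},
    {"translation": [0, 0, 0], "angular": [0, 0, 0], "hand": 0.016},
    {"translation": [0, 0, 0], "angular": [0, 0, 0], "hand": 0.016}
  ]
}}

```text
time_s: 12.05
eef_pos: [0.5637, 0.2441, 0.0835]
eef_rot: [-0.0, 1.0, -0.0, 0.001]
wrist_force: [0.2, 0.7, -0.7]
opening: 0.188
```

```bash
python3 - <<'E'
from h import *
c=snap('wrist','w6.png'); o=ctrl.get_obs(); print(o['eef_pos'],o['eef_rot'],o['wrist_force'],o['opening'])
E
```

```text
[0.56354048 0.24404971 0.08326217] [-7.47313294e-05  9.99999939e-01 -8.03413529e-05  3.31786554e-04] [-0.16035796 -0.5694292  -0.0343342 ] 0.18728263821214508
```

View pics/w6.png

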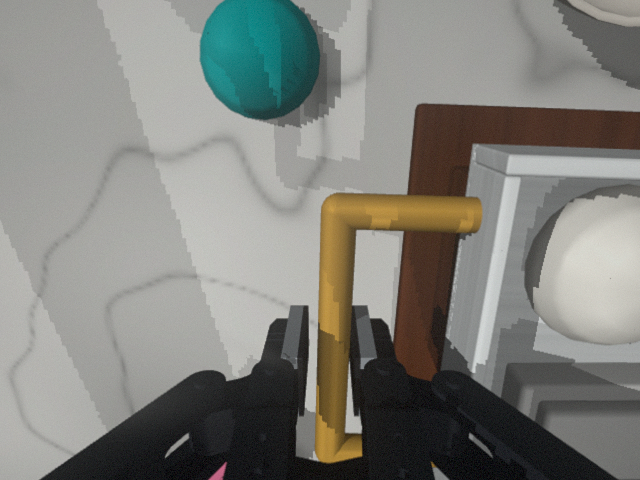

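Call:
{"api": "apply_moves", "payload": {
  "plan": [
    {"translation": [0, 0.0015, 0], "angular": [0, 0, 0], "hand": 0.016},
    {"translation": [0, 0, 0], "angular": [0, 0, 0], "hand": 0.011},
    {"translation": [0, 0, 0], "angular": [0, 0, 0], "hand": 0.011},
    {"translation": [0, 0, 0], "angular": [0, 0, 0], "hand": 0.011}
  ]
}}

```text
time_s: 12.6
eef_pos: [0.5633, 0.2423, 0.0828]
eef_rot: [0.0, 1.0, -0.0, -0.0]
wrist_force: [-1.0, -1.6, 1.5]
opening: 0.129
```

Call:
{"api": "apply_moves", "payload": {
  "plan": [
    {"translation": [0, 0.0003, -0.005], "angular": [0, 0, 0], "hand": 0.01},
    {"translation": [0, 0.0006, -0.0057], "angular": [0, 0, 0], "hand": 0.01},
    {"translation": [0, 0.0014, -0.0107], "angular": [0, 0, 0], "hand": 0.01},
    {"translation": [0, 0.0019, -0.0106], "angular": [0, 0, 0], "hand": 0.01},
    {"translation": [0, 0.0025, -0.0105], "angular": [0, 0, 0], "hand": 0.01},
    {"translation": [0, 0, 0], "angular": [0, 0, 0], "hand": 0.01}
  ]
}}

```text
time_s: 13.35
eef_pos: [0.563, 0.2357, 0.1262]
eef_rot: [-0.0, 1.0, -0.0, -0.0]
wrist_force: [-0.1, 1.2, -4.3]
opening: 0.128
```

```bash
python3 - <<'E'
from h import *
o=ctrl.get_obs(); print(o['eef_pos'],o['eef_rot'],o['wrist_force'],o['opening'])
c=snap('side','sd7.png'); a=cv2.imread('pics/sd7.png')[160:410,220:430]
cv2.imwrite('pics/sd7c.png',cv2.resize(a,(504,600)))
E
```

```text
[0.56300627 0.23569189 0.1262161 ] [-5.45253149e-05  9.99999976e-01 -1.62996186e-04 -1.36763526e-04] [-0.10593257  1.17824063 -4.3251567 ] 0.1275159438267579
```

View pics/sd7c.png

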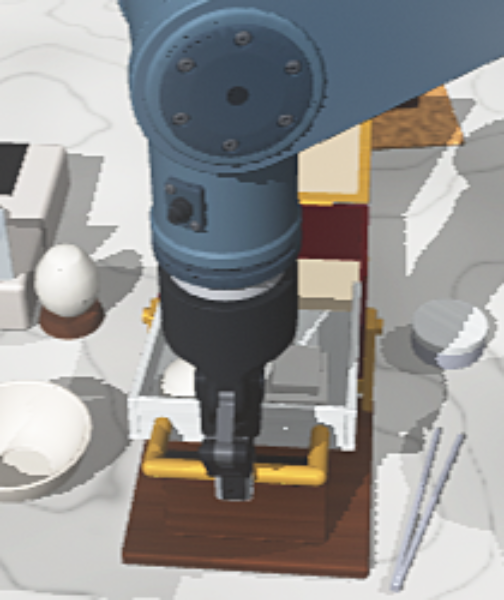

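Call:
{"api": "apply_moves", "payload": {
  "plan": [
    {"translation": [0, 0.0023, -0.0083], "angular": [0, 0, 0], "hand": 0.01},
    {"translation": [0, 0.0027, -0.0082], "angular": [0, 0, 0], "hand": 0.01},
    {"translation": [0, 0.003, -0.0081], "angular": [0, 0, 0], "hand": 0.01},
    {"translation": [0, 0.0033, -0.008], "angular": [0, 0, 0], "hand": 0.01},
    {"translation": [0, 0.0036, -0.0078], "angular": [0, 0, 0], "hand": 0.01},
    {"translation": [0, 0.004, -0.0077], "angular": [0, 0, 0], "hand": 0.01},
    {"translation": [0, 0.0042, -0.0075], "angular": [0, 0, 0], "hand": 0.01},
    {"translation": [0, 0.0045, -0.0073], "angular": [0, 0, 0], "hand": 0.01},
    {"translation": [0, 0.0048, -0.0071], "angular": [0, 0, 0], "hand": 0.01},
    {"translation": [0, 0, 0], "angular": [0, 0, 0], "hand": 0.01}
  ]
}}

```text
time_s: 14.65
eef_pos: [0.5622, 0.2041, 0.1967]
eef_rot: [-0.001, 1.0, 0.0, -0.001]
wrist_force: [-7.1, 6.8, 2.5]
opening: 0.124
```

```bash
python3 - <<'E'
from h import *
o=ctrl.get_obs(); print(o['eef_pos'],o['eef_rot'],o['wrist_force'],o['torque'],o['opening'])
c=snap('side','sd8.png'); a=cv2.imread('pics/sd8.png')[100:410,200:460]
cv2.imwrite('pics/sd8c.png',cv2.resize(a,(503,600)))
c=snap('scene','sc8.png'); a=cv2.imread('pics/sc8.png')[110:350,240:500]
cv2.imwrite('pics/sc8c.png',cv2.resize(a,(650,600)))
E
```

```text
[0.56215363 0.20413536 0.1966913 ] [-8.00965362e-04  9.99999265e-01  1.05821027e-04 -9.03849747e-04] [-7.11334801  6.79049167  2.5341453 ] [ 1.02244583  1.20410308 -0.21689375] 0.12403498092224934
```

View pics/sd8c.png

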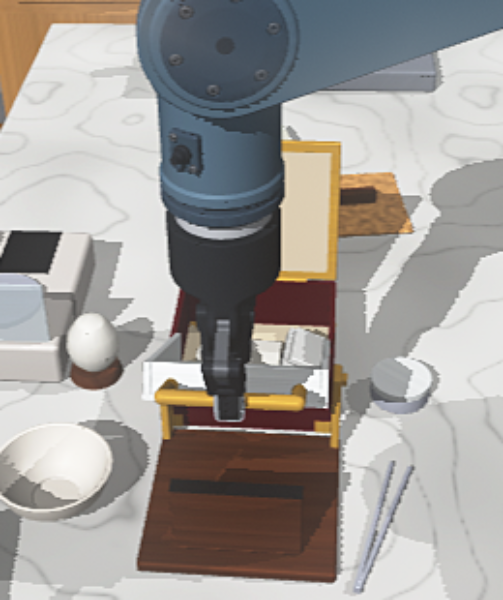

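View pics/sc8c.png

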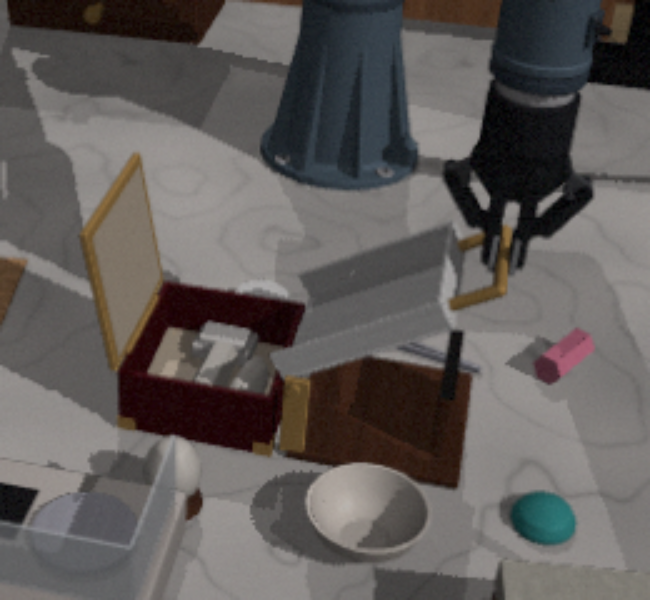

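Call:
{"api": "apply_moves", "payload": {
  "plan": [
    {"translation": [-0.0005, 0.0047, -0.0069], "angular": [0, 0, 0], "hand": 0.011},
    {"translation": [-0.0005, 0.005, -0.0067], "angular": [0, 0, 0], "hand": 0.011},
    {"translation": [0, 0.0055, -0.0065], "angular": [0, 0, 0], "hand": 0.011},
    {"translation": [0, 0.0058, -0.0063], "angular": [0, 0, 0], "hand": 0.011},
    {"translation": [0, 0.0061, -0.006], "angular": [0, 0, 0], "hand": 0.011},
    {"translation": [0, 0.0064, -0.0058], "angular": [0, 0, 0], "hand": 0.011},
    {"translation": [0, 0.0066, -0.0055], "angular": [0, 0, 0], "hand": 0.011},
    {"translation": [0, 0, 0], "angular": [0, 0, 0], "hand": 0.011}
  ]
}}

```text
time_s: 15.75
eef_pos: [0.562, 0.1636, 0.2413]
eef_rot: [-0.001, 1.0, -0.0, 0.0]
wrist_force: [-6.7, 5.6, 4.6]
opening: 0.13
```

```bash
python3 - <<'E'
from h import *
o=ctrl.get_obs(); print(o['eef_pos'],o['eef_rot'],o['wrist_force'],o['torque'],o['opening'])
c=snap('side','sd9.png'); a=cv2.imread('pics/sd9.png')[100:410,200:460]
cv2.imwrite('pics/sd9c.png',cv2.resize(a,(503,600)))
c=snap('scene','sc9.png'); a=cv2.imread('pics/sc9.png')[110:350,240:500]
cv2.imwrite('pics/sc9c.png',cv2.resize(a,(650,600)))
E
```

```text
[0.56195791 0.16364842 0.2412504 ] [-6.22771927e-04  9.99999770e-01 -4.43243878e-05  2.64744470e-04] [-6.67393372  5.56084789  4.5741792 ] [ 0.92106074  0.96684785 -0.31133187] 0.13042436563633103
```

View pics/sd9c.png

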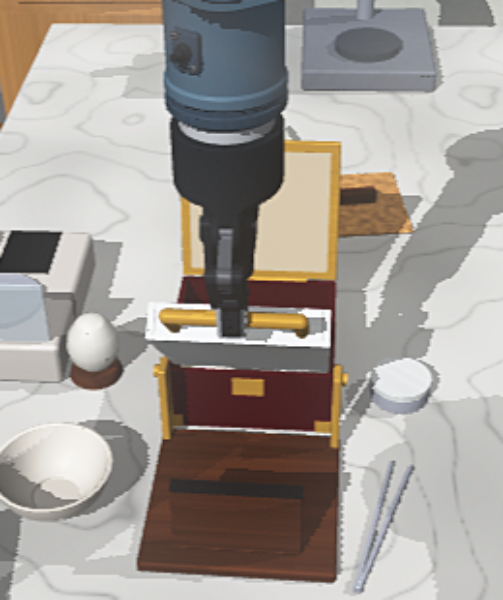

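View pics/sc9c.png

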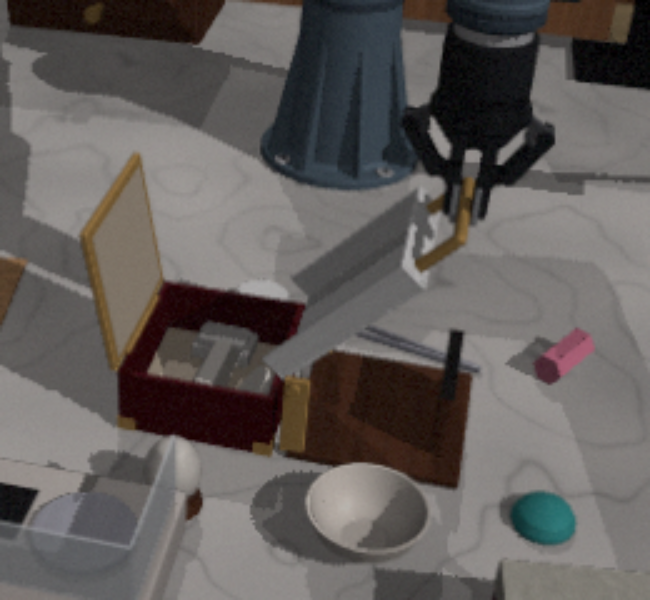

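Call:
{"api": "apply_moves", "payload": {
  "plan": [
    {"translation": [-0.0005, 0.005, -0.004], "angular": [0, 0, 0], "hand": 0.011},
    {"translation": [0, 0, 0], "angular": [0, 0, 0], "hand": 0.011},
    {"translation": [0, 0, 0], "angular": [0, 0, 0], "hand": 0.011},
    {"translation": [0.0005, -0.005, 0.004], "angular": [0, 0, 0], "hand": 0.011},
    {"translation": [0, -0.0066, 0.0055], "angular": [0, 0, 0], "hand": 0.011},
    {"translation": [0, -0.0064, 0.0058], "angular": [0, 0, 0], "hand": 0.011},
    {"translation": [0, -0.0061, 0.006], "angular": [0, 0, 0], "hand": 0.011},
    {"translation": [0, -0.0059, 0.0063], "angular": [0, 0, 0], "hand": 0.011},
    {"translation": [0, -0.0056, 0.0065], "angular": [0, 0, 0], "hand": 0.011},
    {"translation": [0, -0.0052, 0.0067], "angular": [0, 0, 0], "hand": 0.011}
  ]
}}

```text
time_s: 17.1
eef_pos: [0.5631, 0.1996, 0.2022]
eef_rot: [-0.0, 1.0, -0.0, 0.001]
wrist_force: [1.3, 5.7, 3.3]
opening: 0.135
```

```bash
python3 - <<'E'
from h import *
o=ctrl.get_obs(); print(o['eef_pos'],o['wrist_force'],o['opening'])
c=snap('scene','sc10.png'); a=cv2.imread('pics/sc10.png')[110:350,240:500]
cv2.imwrite('pics/sc10c.png',cv2.resize(a,(650,600)))
E
```

```text
[0.56310151 0.19963902 0.20223074] [1.25446119 5.7461244  3.34532922] 0.13471215995258184
```

View pics/sc10c.png

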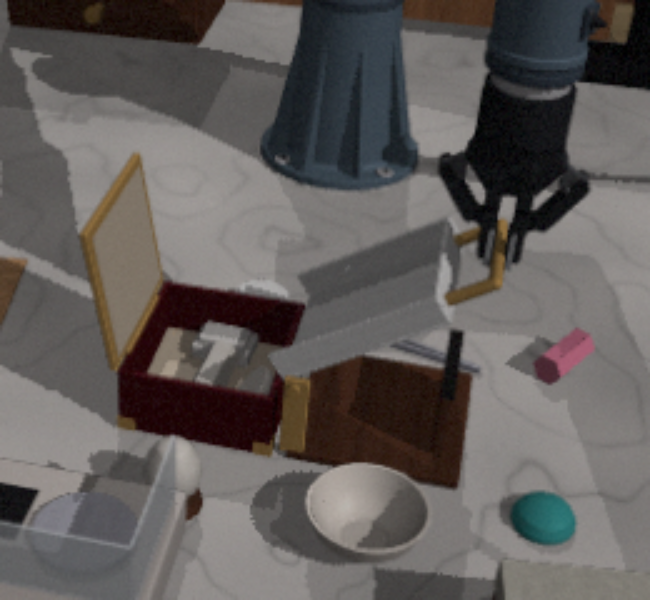

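Call:
{"api": "apply_moves", "payload": {
  "plan": [
    {"translation": [0, -0.005, 0.007], "angular": [0, 0, 0], "hand": 0.01},
    {"translation": [0, -0.0048, 0.0071], "angular": [0, 0, 0], "hand": 0.01},
    {"translation": [0, -0.0045, 0.0073], "angular": [0, 0, 0], "hand": 0.01},
    {"translation": [0, -0.0042, 0.0075], "angular": [0, 0, 0], "hand": 0.01},
    {"translation": [0, -0.004, 0.0077], "angular": [0, 0, 0], "hand": 0.01},
    {"translation": [0, -0.0036, 0.0078], "angular": [0, 0, 0], "hand": 0.01},
    {"translation": [0, -0.0033, 0.008], "angular": [0, 0, 0], "hand": 0.01},
    {"translation": [0, -0.003, 0.0081], "angular": [0, 0, 0], "hand": 0.01},
    {"translation": [0, -0.0027, 0.0082], "angular": [0, 0, 0], "hand": 0.01},
    {"translation": [0, 0, 0], "angular": [0, 0, 0], "hand": 0.01}
  ]
}}

```text
time_s: 18.4
eef_pos: [0.5641, 0.2337, 0.1327]
eef_rot: [0.0, 1.0, -0.0, 0.002]
wrist_force: [5.3, 1.2, -1.1]
opening: 0.119
```

```bash
python3 - <<'E'
from h import *
o=ctrl.get_obs(); print(o['eef_pos'],o['wrist_force'],o['opening'])
c=snap('scene','sc11.png'); a=cv2.imread('pics/sc11.png')[110:350,240:500]
cv2.imwrite('pics/sc11c.png',cv2.resize(a,(650,600)))
E
```

```text
[0.56412648 0.23365063 0.1327194 ] [ 5.28414181  1.23559944 -1.14755987] 0.11947710494187044
```

View pics/sc11c.png

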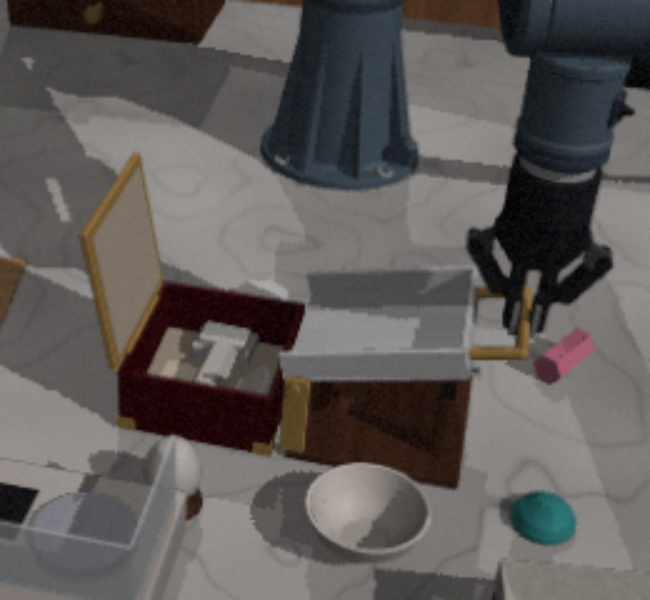

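Call:
{"api": "apply_moves", "payload": {
  "plan": [
    {"translation": [0, -0.0023, 0.0095], "angular": [0, 0, 0], "hand": 0.01},
    {"translation": [0, -0.002, 0.0095], "angular": [0, 0, 0], "hand": 0.01},
    {"translation": [0, -0.0016, 0.009], "angular": [0, 0, 0], "hand": 0.01},
    {"translation": [0, -0.001, 0.008], "angular": [0, 0, 0], "hand": 0.01},
    {"translation": [0, -0.0006, 0.005], "angular": [0, 0, 0], "hand": 0.01},
    {"translation": [0, -0.0003, 0.004], "angular": [0, 0, 0], "hand": 0.01},
    {"translation": [0, 0, 0], "angular": [0, 0, 0], "hand": 0.01}
  ]
}}

```text
time_s: 19.32
eef_pos: [0.5643, 0.2418, 0.0879]
eef_rot: [-0.0, 1.0, -0.0, 0.002]
wrist_force: [7.4, 2.6, -1.6]
opening: 0.124
```

```bash
python3 - <<'E'
from h import *
o=ctrl.get_obs(); print(o['eef_pos'],o['wrist_force'],o['opening'])
c=snap('scene','sc12.png'); a=cv2.imread('pics/sc12.png')[110:350,240:500]
cv2.imwrite('pics/sc12c.png',cv2.resize(a,(650,600)))
E
```

```text
[0.56433929 0.24179956 0.08794558] [ 7.35809564  2.56630755 -1.57462008] 0.1239927427979327
```

View pics/sc12c.png

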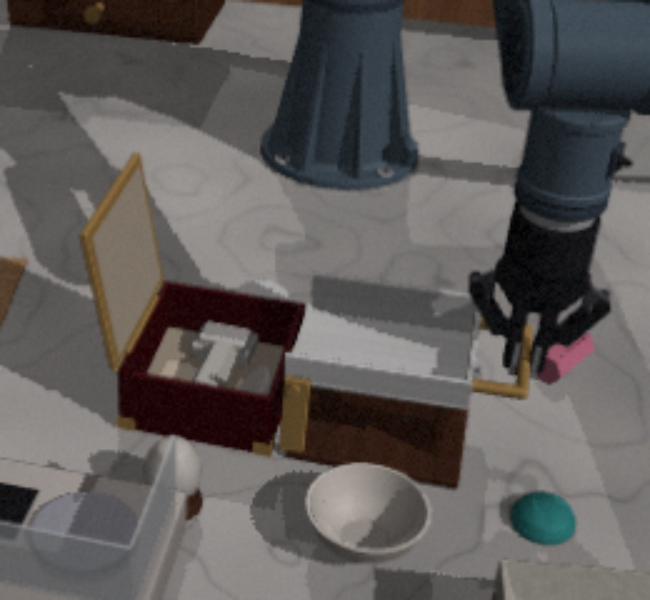

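Nearly down; small steps until the stand takes the load.

Call:
{"api": "apply_moves", "payload": {
  "plan": [
    {"translation": [-0.0005, 0, 0.002], "angular": [0, 0, 0], "hand": 0.01},
    {"translation": [-0.0005, 0, 0.0015], "angular": [0, 0, 0], "hand": 0.01},
    {"translation": [0, 0, 0], "angular": [0, 0, 0], "hand": 0.01}
  ]
}}

```text
time_s: 19.75
eef_pos: [0.5644, 0.242, 0.0853]
eef_rot: [-0.0, 1.0, -0.0, 0.003]
wrist_force: [10.2, 2.7, -0.9]
opening: 0.126
```

Call:
{"api": "apply_moves", "payload": {
  "plan": [
    {"translation": [0, 0, 0.0015], "angular": [0, 0, 0], "hand": 0.01},
    {"translation": [0, 0, 0], "angular": [0, 0, 0], "hand": 0.01}
  ]
}}

```text
time_s: 20.0
eef_pos: [0.5644, 0.2421, 0.0837]
eef_rot: [-0.0, 1.0, -0.0, 0.003]
wrist_force: [9.5, 3.6, -2.0]
opening: 0.127
```

Call:
{"api": "apply_moves", "payload": {
  "plan": [
    {"translation": [0.0015, 0, 0.001], "angular": [0, 0, 0], "hand": 0.01},
    {"translation": [0, 0, 0], "angular": [0, 0, 0], "hand": 0.01}
  ]
}}

```text
time_s: 20.25
eef_pos: [0.5643, 0.2422, 0.0821]
eef_rot: [-0.0, 1.0, -0.0, 0.002]
wrist_force: [6.1, 4.3, -0.7]
opening: 0.124
```

Call:
{"api": "apply_moves", "payload": {
  "plan": [
    {"translation": [0, 0, 0.0015], "angular": [0, 0, 0], "hand": 0.01},
    {"translation": [0, 0, 0], "angular": [0, 0, 0], "hand": 0.01}
  ]
}}

```text
time_s: 20.5
eef_pos: [0.5645, 0.2422, 0.0819]
eef_rot: [-0.0, 1.0, -0.0, 0.002]
wrist_force: [2.5, 3.2, 6.4]
opening: 0.12
```

The tray is on its stand (upward reaction of 6.4 N). Release and lift clear.

Call:
{"api": "apply_moves", "payload": {
  "plan": [
    {"translation": [0, 0, 0], "angular": [0, 0, 0], "hand": 0.016},
    {"translation": [0, 0, 0], "angular": [0, 0, 0], "hand": 0.04},
    {"translation": [0, 0, 0], "angular": [0, 0, 0], "hand": 0.04},
    {"translation": [0, 0, -0.015], "angular": [0, 0, 0], "hand": 0.04},
    {"translation": [0, 0, -0.045], "angular": [0, 0, 0], "hand": 0.04},
    {"translation": [0, 0, -0.055], "angular": [0, 0, 0], "hand": 0.04},
    {"translation": [0, 0, -0.055], "angular": [0, 0, 0], "hand": 0.04},
    {"translation": [0, 0.03, -0.05], "angular": [0, 0, 0], "hand": 0.0},
    {"translation": [0, 0.05, -0.02], "angular": [0, 0, 0], "hand": 0.0},
    {"translation": [0, 0.05, 0], "angular": [0, 0, 0], "hand": 0.0}
  ]
}}

```text
time_s: 21.75
eef_pos: [0.5637, 0.1109, 0.3252]
eef_rot: [0.0, 1.0, 0.001, 0.003]
wrist_force: [0.9, -0.5, -0.5]
opening: 0.0
```

Call:
{"api": "apply_moves", "payload": {
  "plan": [
    {"translation": [-0.01, 0.05, 0], "angular": [0, 0, 0], "hand": 0.0},
    {"translation": [-0.01, 0.05, 0], "angular": [0, 0, 0], "hand": 0.0},
    {"translation": [-0.01, 0.05, 0], "angular": [0, 0, 0], "hand": 0.0},
    {"translation": [0, 0, 0], "angular": [0, 0, 0], "hand": 0.0}
  ]
}}

```text
time_s: 22.25
eef_pos: [0.5322, -0.0412, 0.3221]
eef_rot: [0.001, 1.0, -0.003, 0.001]
wrist_force: [-0.5, -0.6, -0.2]
opening: 0.002
```

```bash
python3 - <<'E'
from h import *
o=ctrl.get_obs(); print(o['eef_pos'],o['wrist_force'],o['opening'])
c=snap('wrist','w13.png')
c=snap('side','sd13.png')
E
```

```text
[ 0.53222667 -0.04116415  0.32214243] [-0.47188751 -0.64006561 -0.19253345] 0.002345889946419707
```

View pics/w13.png

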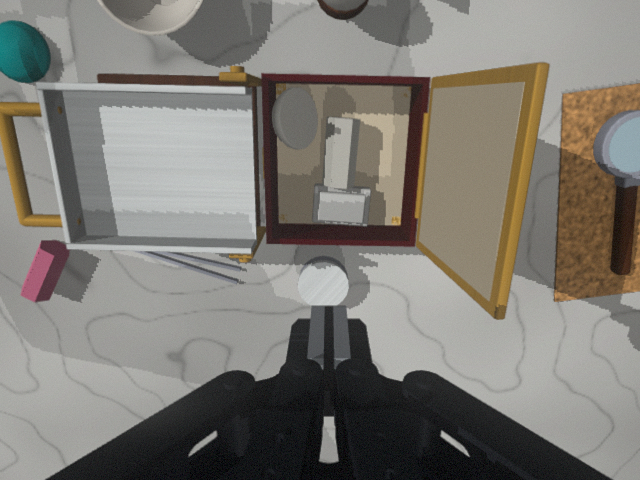

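View pics/sd13.png

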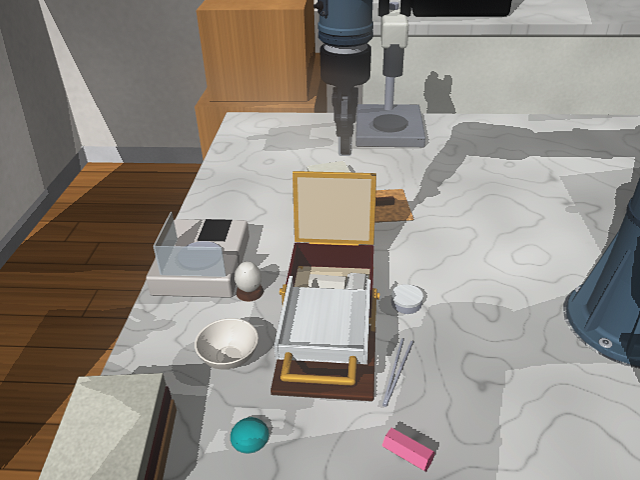

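The wrist view shows the tray empty and back on its stand. The casket holds the block (342,205), the prism (340,150) and the dome leaning at (295,117), all below the rim. The loupe is still on the mat. Next I turn the hand 90° so the closed fingers can push the lid.

Call:
{"api": "apply_moves", "payload": {
  "plan": [
    {"translation": [0, 0, 0], "angular": [0, 0, -0.175], "hand": 0.0},
    {"translation": [0, 0, 0], "angular": [0, 0, -0.175], "hand": 0.0},
    {"translation": [0, 0, 0], "angular": [0, 0, -0.175], "hand": 0.0},
    {"translation": [0, 0, 0], "angular": [0, 0, -0.175], "hand": 0.0},
    {"translation": [0, 0, 0], "angular": [0, 0, -0.175], "hand": 0.0},
    {"translation": [0, 0, 0], "angular": [0, 0, -0.175], "hand": 0.0},
    {"translation": [0, 0, 0], "angular": [0, 0, -0.175], "hand": 0.0},
    {"translation": [0, 0, 0], "angular": [0, 0, -0.175], "hand": 0.0},
    {"translation": [0, 0, 0], "angular": [0, 0, -0.171], "hand": 0.0},
    {"translation": [0, 0, 0], "angular": [0, 0, 0], "hand": 0.0}
  ]
}}

```text
time_s: 23.6
eef_pos: [0.533, -0.0366, 0.3213]
eef_rot: [0.0, 0.707, 0.707, 0.0]
wrist_force: [0.2, -0.0, 0.3]
opening: -0.0
```

```bash
python3 - <<'E'
from h import *
o=ctrl.get_obs(); print(o['eef_pos'],o['eef_rot'],o['q'])
W=load('w13.png');D=load('sd13.png')
# lid top corners, inner/outer, side view: outer top ~ (293,172),(376,174)
print(tri(ray(W,548,64),ray(D,293,172)),tri(ray(W,506,317),ray(D,376,174)))
for p in [(262,75),(429,77),(416,246),(268,245)]: print(onz(W,*p,.07))
E
```

```text
[ 0.53296774 -0.03655642  0.32133039] [4.68356409e-05 7.06892813e-01 7.07320661e-01 1.78346657e-04] [-2.90983733e-01  2.60446839e-02  1.59497456e+00  2.69949509e-04
  1.52032178e+00 -2.91602386e-01]
(array([ 0.63636607, -0.16746639,  0.21338303]), np.float64(0.0021569655051504807)) (array([ 0.47435963, -0.16589694,  0.21220726]), np.float64(0.00023977881566008817))
[0.64077879 0.01730039 0.07      ]
[ 0.63846959 -0.13283828  0.07      ]
[ 0.47727994 -0.1313971   0.07      ]
[0.4790888  0.02029875 0.07      ]
```

Call:
{"api": "apply_moves", "payload": {
  "plan": [
    {"translation": [-0.042, 0.0065, 0], "angular": [0, 0, 0], "hand": 0.0},
    {"translation": [-0.043, 0.0065, 0], "angular": [0, 0, 0], "hand": 0.0},
    {"translation": [-0.043, 0.0065, 0], "angular": [0, 0, 0], "hand": 0.0},
    {"translation": [-0.043, 0.0065, 0], "angular": [0, 0, 0], "hand": 0.0},
    {"translation": [0, 0, 0], "angular": [0, 0, 0], "hand": 0.0},
    {"translation": [0, 0, 0.05], "angular": [0, 0, 0], "hand": 0.0},
    {"translation": [0, 0, 0.05], "angular": [0, 0, 0], "hand": 0.0},
    {"translation": [0, 0, 0.04], "angular": [0, 0, 0], "hand": 0.0},
    {"translation": [0, 0, 0.005], "angular": [0, 0, 0], "hand": 0.0},
    {"translation": [0, 0, 0], "angular": [0, 0, 0], "hand": 0.0}
  ]
}}

```text
time_s: 24.85
eef_pos: [0.5596, -0.2085, 0.1773]
eef_rot: [0.001, 0.707, 0.707, 0.0]
wrist_force: [0.6, -2.3, -0.2]
opening: -0.001
```

```bash
python3 - <<'E'
from h import *
o=ctrl.get_obs(); print(o['eef_pos'],o['wrist_force'])
c=snap('scene','sc14.png'); a=cv2.imread('pics/sc14.png')[110:350,180:440]
cv2.imwrite('pics/sc14c.png',cv2.resize(a,(650,600)))
E
```

```text
[ 0.55960173 -0.20845541  0.17730329] [ 0.62507654 -2.33331617 -0.19673694]
```

View pics/sc14c.png

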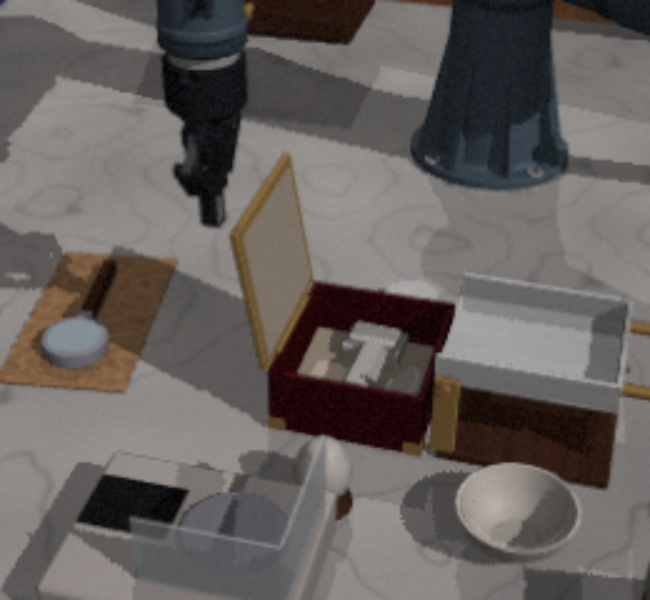

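Call:
{"api": "apply_moves", "payload": {
  "plan": [
    {"translation": [0.02, 0, 0], "angular": [0, 0, 0], "hand": 0.0},
    {"translation": [0.01, 0, 0], "angular": [0, 0, 0], "hand": 0.0},
    {"translation": [0.01, 0, 0], "angular": [0, 0, 0], "hand": 0.0},
    {"translation": [0.01, 0, 0], "angular": [0, 0, 0], "hand": 0.0},
    {"translation": [0.008, 0, 0], "angular": [0, 0, 0], "hand": 0.0},
    {"translation": [0, 0, 0], "angular": [0, 0, 0], "hand": 0.0}
  ]
}}

```text
time_s: 25.65
eef_pos: [0.5586, -0.15, 0.1758]
eef_rot: [-0.001, 0.707, 0.707, 0.0]
wrist_force: [-0.5, 0.2, 0.6]
opening: -0.0
```

```bash
python3 - <<'E'
from h import *
o=ctrl.get_obs(); print(o['eef_pos'],o['wrist_force'])
c=snap('scene','sc15.png'); a=cv2.imread('pics/sc15.png')[110:350,180:440]
cv2.imwrite('pics/sc15c.png',cv2.resize(a,(650,600)))
E
```

```text
[ 0.55861229 -0.15004976  0.17577373] [-0.45892478  0.2493651   0.62027791]
```

View pics/sc15c.png

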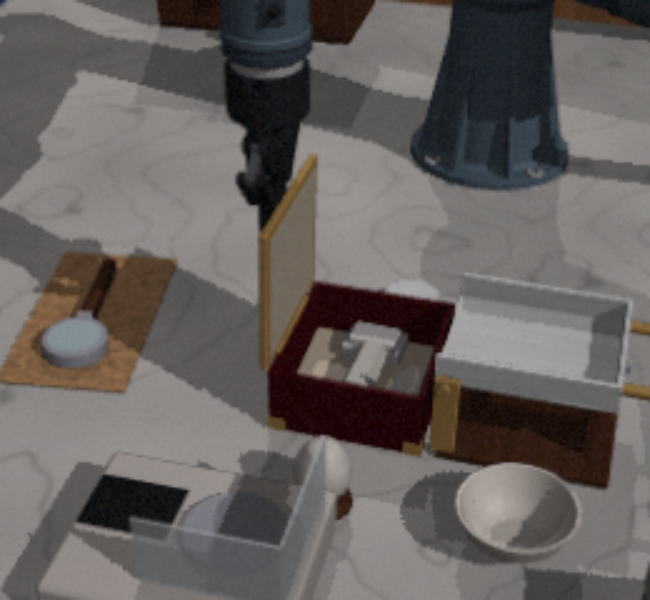

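Call:
{"api": "apply_moves", "payload": {
  "plan": [
    {"translation": [0.009, 0, -0.001], "angular": [0, 0, 0], "hand": 0.0},
    {"translation": [0.009, 0, -0.001], "angular": [0, 0, 0], "hand": 0.0},
    {"translation": [0.011, 0, 0.001], "angular": [0, 0, 0], "hand": 0.0},
    {"translation": [0.011, 0, 0.001], "angular": [0, 0, 0], "hand": 0.0},
    {"translation": [0.011, 0, 0.003], "angular": [0, 0, 0], "hand": 0.0},
    {"translation": [0.011, 0, 0.003], "angular": [0, 0, 0], "hand": 0.0},
    {"translation": [0.0103, 0, 0.0054], "angular": [0, 0, 0], "hand": 0.0},
    {"translation": [0.0103, 0, 0.0054], "angular": [0, 0, 0], "hand": 0.0},
    {"translation": [0, 0, 0], "angular": [0, 0, 0], "hand": 0.0}
  ]
}}

```text
time_s: 26.82
eef_pos: [0.5583, -0.067, 0.1584]
eef_rot: [-0.001, 0.707, 0.708, -0.0]
wrist_force: [-0.2, 0.2, 0.1]
opening: -0.001
```

```bash
python3 - <<'E'
from h import *
o=ctrl.get_obs(); print(o['eef_pos'],o['wrist_force'])
c=snap('scene','sc16.png'); a=cv2.imread('pics/sc16.png')[110:350,180:440]
cv2.imwrite('pics/sc16c.png',cv2.resize(a,(650,600)))
E
```

```text
[ 0.55828909 -0.066993    0.15843883] [-0.23942057  0.16853947  0.13341127]
```

View pics/sc16c.png

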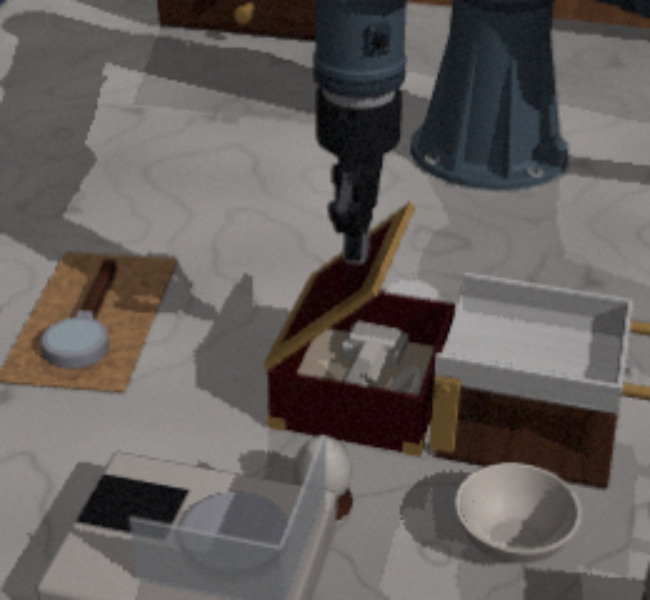

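Call:
{"api": "apply_moves", "payload": {
  "plan": [
    {"translation": [0.0092, 0, 0.0075], "angular": [0, 0, 0], "hand": 0.0},
    {"translation": [0.0092, 0, 0.0075], "angular": [0, 0, 0], "hand": 0.0},
    {"translation": [0.0078, 0, 0.0096], "angular": [0, 0, 0], "hand": 0.0},
    {"translation": [0.0078, 0, 0.0096], "angular": [0, 0, 0], "hand": 0.0},
    {"translation": [0.0052, 0, 0.0112], "angular": [0, 0, 0], "hand": 0.0},
    {"translation": [0.0052, 0, 0.0112], "angular": [0, 0, 0], "hand": 0.0},
    {"translation": [0.0015, 0, 0.008], "angular": [0, 0, 0], "hand": 0.0},
    {"translation": [0.0015, 0, 0.007], "angular": [0, 0, 0], "hand": 0.0},
    {"translation": [0, 0, 0], "angular": [0, 0, 0], "hand": 0.0}
  ]
}}

```text
time_s: 28.0
eef_pos: [0.5582, -0.0209, 0.0868]
eef_rot: [-0.001, 0.707, 0.707, -0.0]
wrist_force: [0.5, -0.7, -0.3]
opening: -0.002
```

Call:
{"api": "apply_moves", "payload": {
  "plan": [
    {"translation": [0, 0, 0.003], "angular": [0, 0, 0], "hand": 0.0},
    {"translation": [0, 0, 0.002], "angular": [0, 0, 0], "hand": 0.0},
    {"translation": [0, 0, 0], "angular": [0, 0, 0], "hand": 0.0}
  ]
}}

```text
time_s: 28.38
eef_pos: [0.5589, -0.0212, 0.0826]
eef_rot: [0.0, 0.707, 0.707, 0.0]
wrist_force: [-0.1, 0.1, 0.5]
opening: -0.002
```

```bash
python3 - <<'E'
from h import *
o=ctrl.get_obs(); print(o['eef_pos'],o['wrist_force'])
c=snap('scene','sc17.png'); a=cv2.imread('pics/sc17.png')[160:340,240:440]
cv2.imwrite('pics/sc17c.png',cv2.resize(a,(666,600)))
E
```

```text
[ 0.55885143 -0.02115438  0.08263875] [-0.09561351  0.09659594  0.54035658]
```

View pics/sc17c.png

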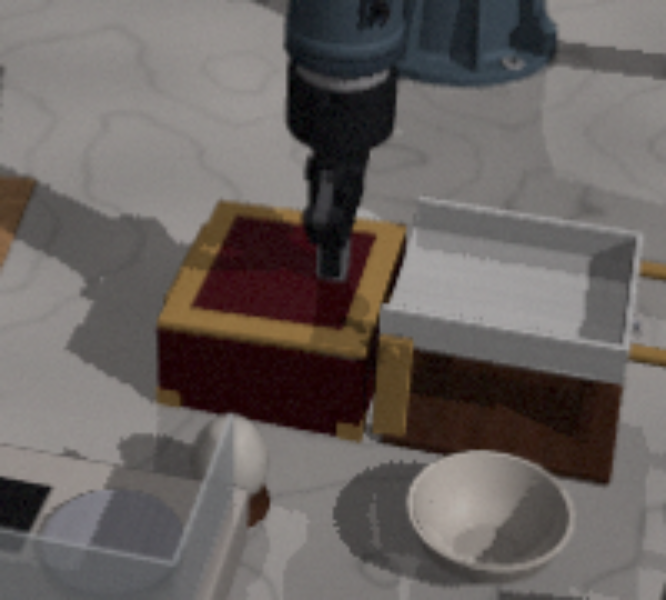

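Call:
{"api": "apply_moves", "payload": {
  "plan": [
    {"translation": [0, 0, 0.002], "angular": [0, 0, 0], "hand": 0.0},
    {"translation": [0, 0, 0], "angular": [0, 0, 0], "hand": 0.0}
  ]
}}

```text
time_s: 28.68
eef_pos: [0.5588, -0.0211, 0.0805]
eef_rot: [0.0, 0.707, 0.707, -0.0]
wrist_force: [-0.4, -0.5, 0.3]
opening: 0.0
```

Call:
{"api": "apply_moves", "payload": {
  "plan": [
    {"translation": [0, 0, 0.0015], "angular": [0, 0, 0], "hand": 0.0},
    {"translation": [0, 0, 0], "angular": [0, 0, 0], "hand": 0.0}
  ]
}}

```text
time_s: 28.92
eef_pos: [0.5587, -0.021, 0.079]
eef_rot: [-0.0, 0.707, 0.707, -0.0]
wrist_force: [-0.1, -0.1, -0.2]
opening: -0.004
```

Call:
{"api": "apply_moves", "payload": {
  "plan": [
    {"translation": [0, 0, 0.0015], "angular": [0, 0, 0], "hand": 0.0},
    {"translation": [0, 0, 0], "angular": [0, 0, 0], "hand": 0.0}
  ]
}}

```text
time_s: 29.18
eef_pos: [0.5589, -0.0211, 0.0785]
eef_rot: [0.0, 0.707, 0.707, -0.0]
wrist_force: [-2.9, 0.2, 7.6]
opening: -0.003
```

Call:
{"api": "apply_moves", "payload": {
  "plan": [
    {"translation": [0, 0, 0.001], "angular": [0, 0, 0], "hand": 0.0},
    {"translation": [0, 0, 0], "angular": [0, 0, 0], "hand": 0.0}
  ]
}}

```text
time_s: 29.42
eef_pos: [0.5589, -0.0211, 0.0784]
eef_rot: [0.0, 0.707, 0.707, -0.0]
wrist_force: [-6.9, 1.6, 15.5]
opening: -0.003
```

The lid now meets a firm stop at z ≈ 0.078 m, which is the rim height plus the 8 mm plate, so it is closed. Retreat and check.

Call:
{"api": "apply_moves", "payload": {
  "plan": [
    {"translation": [0, 0, -0.01], "angular": [0, 0, 0], "hand": 0.0},
    {"translation": [0, 0, -0.04], "angular": [0, 0, 0], "hand": 0.0},
    {"translation": [0, 0, -0.05], "angular": [0, 0, 0], "hand": 0.0},
    {"translation": [0, 0, -0.05], "angular": [0, 0, 0], "hand": 0.0},
    {"translation": [0, 0, -0.05], "angular": [0, 0, 0], "hand": 0.0},
    {"translation": [-0.05, 0, -0.03], "angular": [0, 0, 0], "hand": 0.0},
    {"translation": [-0.05, 0, -0.03], "angular": [0, 0, 0], "hand": 0.0},
    {"translation": [-0.05, 0, 0], "angular": [0, 0, 0], "hand": 0.0},
    {"translation": [0, 0, 0], "angular": [0, 0, 0], "hand": 0.0}
  ]
}}

```text
time_s: 30.55
eef_pos: [0.5584, -0.1744, 0.3366]
eef_rot: [0.0, 0.709, 0.705, -0.0]
wrist_force: [0.6, 0.4, -0.3]
opening: 0.002
```

```bash
python3 - <<'E'
from h import *
o=ctrl.get_obs(); print(o['eef_pos'],o['wrist_force'])
c=snap('side','sd18.png'); a=cv2.imread('pics/sd18.png')[160:460,180:480]
cv2.imwrite('pics/sd18c.png',cv2.resize(a,(600,600)))
c=snap('scene','sc18.png'); a=cv2.imread('pics/sc18.png')[180:340,140:480]
cv2.imwrite('pics/sc18c.png',cv2.resize(a,(780,367)))
c=snap('wrist','w18.png')
E
```

```text
[ 0.55841804 -0.1744319   0.33663583] [ 0.56845878  0.37835744 -0.34907879]
```

View pics/sd18c.png

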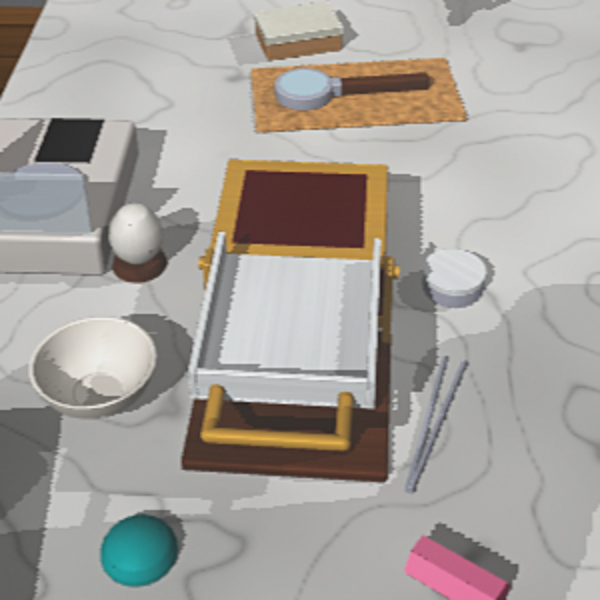

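View pics/sc18c.png

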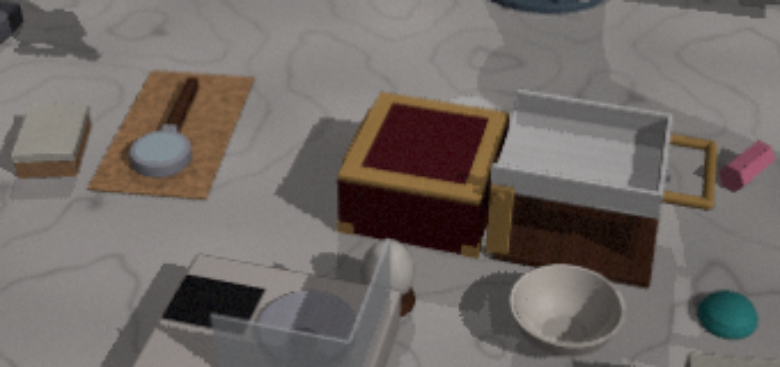

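View pics/w18.png

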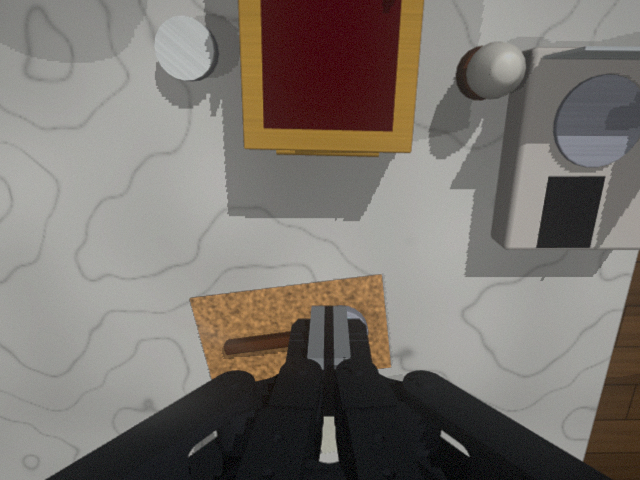

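The final views show the lid flush on the casket, the tray empty and down with its bar at the starting pixel (282,378 in the side view), the loupe flat on the mat, and the other objects where they were.

```bash
python3 - <<'E'
from h import *
print(ctrl.hand_in())
E
```

```text
the job is handed in; nothing more can be done
None
```

The job is done and handed in at about 31 s of robot time, against the 72 s limit. `hand_in` gives no verdict, so the results below rest on my own pictures and force readings.

- **Loupe:** I picked it up by the handle and set it flat near the middle of the cork mat. The last pictures show it well inside the mat's edges.
- **Tray:** I pinched the brass bar and lifted to about 0.85–0.9 rad, estimated from how far the hand moved. I then lowered it until the stand took the load (6.4 N upward) and released it. The pictures show the tray empty and the bar back at its starting pixel.
- **Stones:** All three are in the casket. The dome came to rest leaning on its edge but below the rim, and the gripper never touched any of them.
- **Lid:** I pushed it over with closed fingers and pressed it onto a firm stop at 78 mm, which is the rim height plus the plate thickness. The last side and scene views show it flush.

There was a sideways force of up to about 10 N on the bar while the tray was moving. One small correction near the end went the wrong way and I reversed it. The largest wrist force I read between moves was about 17 N. By eye, the egg, bowl, tweezers, parcel box, tin and the two look-alikes are where they started. No check failed or disagreed.

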